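Jog the bakery belt towards the waiting cake tin

TASK

Run the bakery's small belt conveyor towards the round cake tin: take the control box with the tall ball-topped stick and lean the stick along the box's length, towards the end nearer the cake tin, well over (most of the way to its stop). Hold it leaning there for about two seconds, then bring it back to upright and let go. Do not lean it any other way, do not lean the short bar-topped stick on the other box, and leave the cake tin where it stands.

Things in the scene. Friction and masses are not known exactly. Their poses are not given: they have to be found in the camera images.
- belt_box: Fixed grey control box, 100 mm (x) by 130 mm (y, its length) by 50 mm high, with the tall ball-topped stick in the middle of its top. Two black arrow heads on top point along its length (+y, -y). Origin: centre of its underside, z up. It stands left or right of the robot's midline, yawed up to 0.4 rad. The stick's pivot is 50 mm above the origin.
- ball_stick_grip (a point): Centre of the 34 mm black ball on the tall stick (10 mm shaft, rubber boot at its foot), 95 mm from the pivot, 145 mm above the table. The stick tilts up to 0.5 rad along each of the box's x and y axes; a spring (0.6 N m/rad) returns it upright, over the box's origin. Leaning 0.4 rad the ball is 37 mm out and 7 mm lower, pushing back with 2.5 N. The point's axes tilt with the stick.
- bar_stick_grip (a point): Middle of the black cross-bar (54 mm long, 18 mm thick) on the short bystander stick, 105 mm above the table and 55 mm above its pivot. It stands in the middle of a second fixed grey box of the same size, on the other side of the midline, sprung likewise. Its z axis is along the stick (up when upright). Not to be leaned.
- cake_tin: Round, open, dark steel cake tin, 150 mm in diameter, 70 mm high, loose, standing on the table by one end of the belt conveyor, far left or far right (a blue plastic tub stands by the other end). Origin: centre of its underside.
Things that resemble listed ones, but are neither listed nor needed, are in the scene too. What is shaped like the belt_box but yellow is not meant.

How it is judged:
By the outcome, as a careful person would: the job done as asked, in the order asked, and still so for the second after the job is handed in, with the robot touching nothing.
It also fails if it takes over 34 s, if anything falls off the work surface, if the arm or the gripper's body presses on something with over 40 N, if the wrist force passes 120 N, or if a joint passes its speed limit or range.

ROBOT

A 7-joint arm with a two-finger parallel gripper is mounted at the origin on the work surface. World frame = base frame: x ahead of the robot, y to its left, z up, the work surface at z = 0. Lengths are in m, angles in degrees, forces in N, time in s.
With the tool pointing down it reaches from about 0.35 to 0.9 m from the base axis. Payload 7.2 kg.
Tool frame: the origin (TCP) lies midway between the tips of the shut fingers; the grasp point (between the pads) lies 19 mm behind it; y points along the fingers, z is the direction in which the jaws open and shut, and the axes are right-handed (so a half turn about y gives the same grasp; the last joint's range is limited). The gripper opens to 88 mm and grips with 3 to 60 N. Pads are 20 mm wide; open, the fingers measure 115 mm over their backs; the gripper's body (75 mm by 178 mm) begins 61 mm behind the grasp point.
Start: joints at [-79.252, 23.554, -0.728, 91.456, 0.321, 64.991, -4.71], TCP at [0.158, 0.605, 0.186] pointing down, gripper open.
Joint ranges: [-169.25, 169.25], [-16.82, 113.86], [-84.01, 82.57], [7.8, 145.47], [-59.2, 239.2], [7.22, 106.19], [-163.78, 163.78]. Speed limits (degrees/s): [136.94, 136.94, 172.46, 172.46, 180, 180, 180].

INTERFACE

Orientations are given as a 3x3 rotation matrix whose columns are the frame's x, y, z axes.
In Python, from cell import env, fingers, imaging, order, nets gives the robot as it stands. Calls block until the motion is done:
- env.move_ptp(position, orientation): joint-space move of the TCP to a pose.
- env.line_to(position, orientation=None, velocity=0.15, max_force=None): straight line of the TCP; orientation=None keeps the orientation; velocity is the mean speed in m/s. With max_force (N) it stops when the force on the tool has changed by that much, and returns True; else False.
- env.set_joints(angles): joint-space move.
- fingers.move_gripper(opening, f_grip=None): finger opening in m; f_grip is the grip in N (None keeps the last); returns when the fingers have stopped.
- env.hold(seconds).
- env.inverse_kinematics(position, orientation): joint angles nearest the present ones, or None.
- imaging.snapshot(name): name is "scene" or "side" or "wrist"; returns a dict with "pixels" (480x640x3 uint8, blue, green, red), "fx", "fy", "cx", "cy" (pixels), "D" ([k1, k2, p1, p2, k3] as OpenCV has them; the pictures are not rectified), "rvec" (rotation vector, rad) and "tvec" (3), from world to camera coordinates, as OpenCV has them. Camera axes: x right, y down, z forward; pixel columns grow to the right and rows downward; lengths in m; the calibration is good to about 2 mm. A picture is of the moment at which its call begins. There is no depth.
A pose or a line that the arm cannot do raises env.IKError and nothing moves.
- order.sign_off(): hands the job in, once; it reports no verdict.
Trained networks look in a picture, given as the dict that the camera call returned (one of the last four; its "shot" number tells which), for a name from the list of things; names that differ only in an ending like _2 or _b are one class to them, and where a whole thing is asked for, a point or a joint stands for the part that bears it (a point fixed in the world has none). Each returns a list of dicts, best first, with "p" (0 to 1); they miss things now and then, are a little off and sometimes report something else, mostly with a low value. They report only what shows in the picture. A call takes as long as a camera call. They do not tell look-alikes from the thing itself.
- nets.find_in(picture, thing): "centre" ([row, column] in pixels, amid what is visible of it).
Readings, each from a call of its own:
- env.read_time_s(): time.
- env.read_joint_pos(): joint angles.
- env.read_qvel(): joint speeds.
- env.read_joint_efforts(): joint torques, N m.
- env.read_eef_pos(): TCP position.
- env.read_tool_rot(): TCP orientation.
- env.read_wrist_force(): force on the tool from outside, world axes, zero at the start.
- env.read_moment(): the same for the moment, N m.
- env.read_opening(): finger opening in m.
Only numpy, scipy, OpenCV 4.12 (cv2) and the standard library are available. Lean on these libraries where they do the work, as an engineer would, in place of code of your own. Each camera call takes 0.05 s, during which the arm holds its last target.

## Working session

There is one attempt and no reset: what is moved stays moved. The work goes in short steps, each a Python script; the robot and the scene stay as the last script left them, time stands still between calls to the robot, and variables do not carry over. Pictures are saved under pics/ and viewed, and the job is handed in when it is done.

```bash
ls; mkdir -p pics; cat > h.py <<'E'
import numpy as np, cv2
from cell import env, fingers, imaging, order, nets
def K(s): return np.array([[s['fx'],0,s['cx']],[0,s['fy'],s['cy']],[0,0,1.]])
def ray(s,rc):
    p=cv2.undistortPoints(np.array([[[rc[1],rc[0]]]],float),K(s),np.array(s['D'],float)).ravel()
    R,_=cv2.Rodrigues(np.array(s['rvec'],float)); t=np.array(s['tvec'],float).ravel()
    d=R.T@np.array([p[0],p[1],1]); return -R.T@t, d/np.linalg.norm(d)
def atz(s,rc,z):
    c,d=ray(s,rc); return c+d*(z-c[2])/d[2]
def tri(obs):
    A=np.zeros((3,3));b=np.zeros(3)
    for s,rc in obs:
        c,d=ray(s,rc);P=np.eye(3)-np.outer(d,d);A+=P;b+=P@c
    x=np.linalg.solve(A,b)
    return x,[np.linalg.norm(np.cross(x-ray(s,rc)[0],ray(s,rc)[1])) for s,rc in obs]
def proj(s,P):
    return cv2.projectPoints(np.array(P,float).reshape(-1,3),np.array(s['rvec'],float),np.array(s['tvec'],float),K(s),np.array(s['D'],float))[0].reshape(-1,2)
E
python3 - <<'E'
from h import *
import pickle
S={}
for n in ['scene','side','wrist']:
    s=imaging.snapshot(n);S[n]=s
    cv2.imwrite(f'pics/{n}0.png',s['pixels'])
    for th in ['belt_box','ball_stick_grip','bar_stick_grip','cake_tin']:
        print(n,th,[(np.round(d['centre'],1).tolist(),round(d['p'],2)) for d in nets.find_in(s,th)])
pickle.dump(S,open('S0.pkl','wb'))
print(env.read_time_s())
E
```

```text
pics
scene belt_box [([236.1, 380.6], 0.84), ([243.5, 253.8], 0.81)]
scene ball_stick_grip [([228.4, 254.6], 0.89), ([222.5, 382.0], 0.55)]
scene bar_stick_grip [([291.1, 329.3], 0.81)]
scene cake_tin [([208.3, 174.1], 0.72)]
side belt_box [([305.6, 378.5], 0.7), ([257.6, 263.7], 0.58)]
side ball_stick_grip [([234.9, 261.4], 0.95)]
side bar_stick_grip [([215.8, 361.9], 0.79)]
side cake_tin [([395.2, 444.7], 0.78)]
wrist belt_box []
wrist ball_stick_grip []
wrist bar_stick_grip []
wrist cake_tin []
0.75
```

View pics/scene0.png

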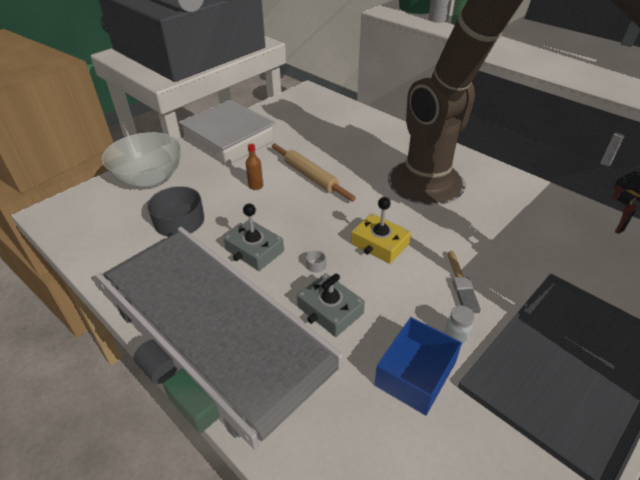

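View pics/side0.png

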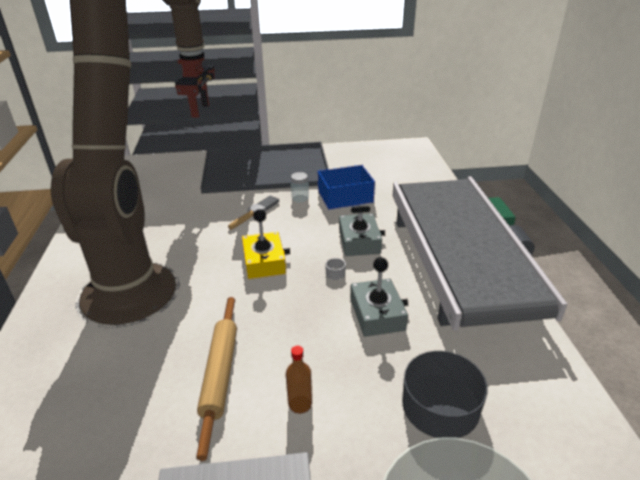

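```bash
python3 - <<'E'
import cv2
for n,(r0,r1,c0,c1) in {'scene':(170,320,150,410),'side':(180,430,200,520)}.items():
    a=cv2.imread(f'pics/{n}0.png')[r0:r1,c0:c1]
    f=800/a.shape[1]; f=min(f,600/a.shape[0]); cv2.imwrite(f'pics/{n}0c.png',cv2.resize(a,None,fx=f,fy=f,interpolation=cv2.INTER_CUBIC)); print(f)
E
```

```text
3.076923076923077
2.4
```

View pics/scene0c.png

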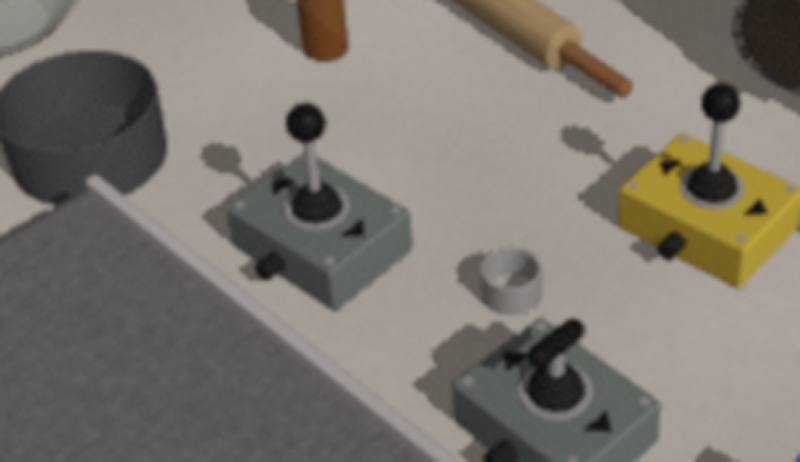

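View pics/side0c.png

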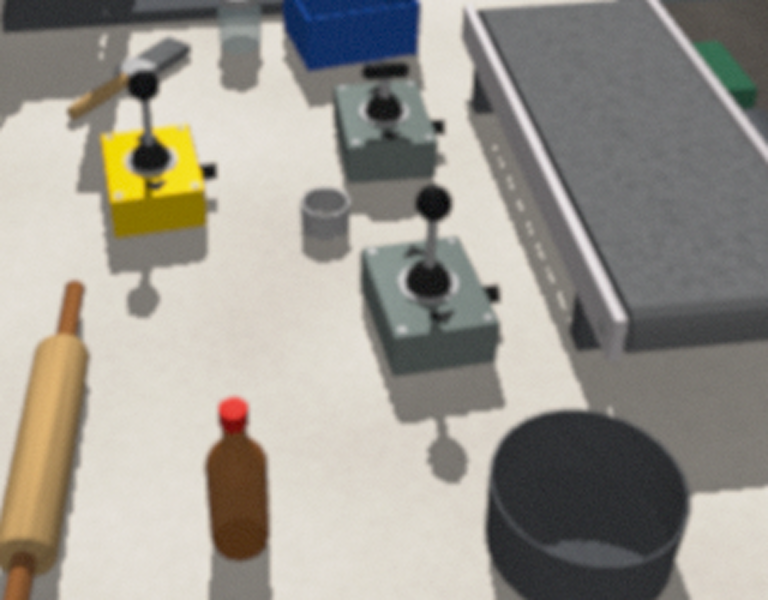

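Both views agree. Candidates for the ball stick:
- **Grey box with the ball:** ball at scene (row 210, col 249) and side (265, 381).
- **Yellow look-alike:** ball at scene (203, 384) and side (215, 260). Not meant.
- **Grey box with the bar:** scene (282, 330) and side (210, 361). This is the bystander.

I choose the grey ball box, whose tin end is the one nearer scene (212, 176) and side (393, 444). Next I measure it.

```bash
cat > m.py <<'E'
from h import *
import pickle
from scipy.optimize import least_squares
S=pickle.load(open('S0.pkl','rb'))
def blob(s,rc,r=9):
    g=s['pixels'].max(2).astype(float); y,x=np.mgrid[:480,:640]
    m=((y-rc[0])**2+(x-rc[1])**2<r*r)&(g<55)
    return [y[m].mean(),x[m].mean()],m.sum()
E
python3 - <<'E'
from m import *
a,b=S['scene'],S['side']
pa,na=blob(a,(210,249.1),8);pb,nb=blob(b,(264.6,380.8),9);print(pa,na,pb,nb)
ball,r=tri([(a,pa),(b,pb)]);print('ball',ball,r)
yb=tri([(a,(203.5,384)),(b,(215,260))]);print('yellow',yb)
bar=tri([(a,(282,330.5)),(b,(209.5,361))]);print('bar',bar)
print('tin',atz(a,(212,176),.035),atz(b,(393,444),.035))
# corners (x,y px) of box top
ca=np.array([[315,152],[230,210],[335,262+40*0],[410,210]])/3.0769+[150,170]
cb=np.array([[362,252],[460,238],[495,318],[388,335]])/2.4+[200,180]
for c,s in ((ca,a),(cb,b)):
    print(np.round([atz(s,(p[1],p[0]),.05) for p in c],3).tolist())
# green detection fit
print(np.round(env.read_tool_rot(),3).tolist())
E
```

```text
[np.float64(209.47169811320754), np.float64(248.82075471698113)] 106 [np.float64(264.3284671532847), np.float64(380.0)] 137
ball [ 0.58749807 -0.15376164  0.14662189] [np.float64(0.00046027062121343186), np.float64(0.0004602706212135137)]
yellow (array([0.33577078, 0.07961115, 0.14629512]), [np.float64(0.0008732632903908075), np.float64(0.000873263290390739)])
bar (array([0.59949624, 0.13771341, 0.10492057]), [np.float64(0.0014916757249963564), np.float64(0.00149167572499643)])
tin [ 0.65782366 -0.41122796  0.035     ] [ 0.66052084 -0.4109583   0.035     ]
[[0.539, -0.211, 0.05], [0.64, -0.206, 0.05], [0.619, -0.091, 0.05], [0.533, -0.093, 0.05]]
[[0.536, -0.101, 0.05], [0.634, -0.092, 0.05], [0.64, -0.207, 0.05], [0.54, -0.216, 0.05]]
[[0.967, 0.0, 0.253], [-0.253, 0.0, 0.967], [-0.0, -1.0, 0.0]]
```

The grey ball stick measures (0.587, -0.154, 0.147) and the tin (0.659, -0.411), so the lean is towards box -y. I'll move above the box for a wrist view to fix the yaw.

```bash
cat >> h.py <<'E'
def Rtool(yaw,th,sgn=1):
    d=np.array([np.sin(yaw),-np.cos(yaw),0]); z=np.array([0,0,1.])
    s=np.sin(th)*d+np.cos(th)*z          # stick axis
    y=-s; zz=sgn*(np.cos(th)*d-np.sin(th)*z); x=np.cross(y,zz)
    return np.column_stack([x,y,zz])
E
python3 - <<'E'
from m import *
s=S['wrist'];R=env.read_tool_rot();p=env.read_eef_pos()
c,d=ray(s,(240,320)); print('cam in tool',R.T@(c-p),'dir',R.T@d)
up=np.array([p[0],p[1],.33])
for sg in (1,-1):
    q=env.inverse_kinematics([.587,-.154,.33],Rtool(.06,0,sg)); print(sg,None if q is None else np.round(q,1))
    q=env.inverse_kinematics([.587,-.154,.13],Rtool(.06,0.,sg)); print(sg,None if q is None else np.round(q,1))
    q=env.inverse_kinematics([.587,-.194,.12],Rtool(.06,.45,sg)); print(sg,None if q is None else np.round(q,1))
E
```

```text
cam in tool [-8.21941525e-02 -1.98875615e-01 -1.65176510e-04] dir [0.29588325 0.95521599 0.00393849]
1 [-30.2  24.4  59.9  84.1 -21.1  83.6 -56.7]
1 [-30.9  37.9  62.8 100.4 -37.   65.3 -43.1]
1 [ -7.9  52.1  64.1  88.4 -58.3  94.9 -21.1]
-1 [-28.6  23.3  56.8  84.  -19.5  83.1 121.8]
-1 [-19.5  29.3  41.9  99.8 -22.3  59.6 123.7]
-1 [  0.4  43.1  45.   87.9 -46.8  84.9 150.3]
```

View pics/wrist0.png

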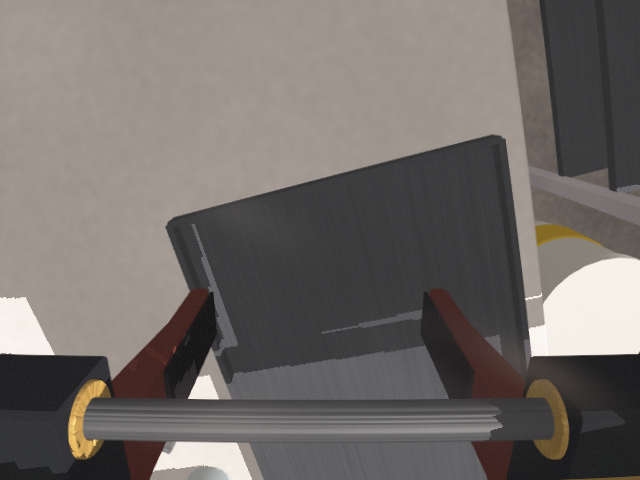

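```bash
python3 - <<'E'
from m import *
p=env.read_eef_pos()
env.line_to([p[0],p[1],.36],velocity=.25)
q=np.array(env.read_joint_pos()); q[0]+=90.1; env.set_joints(q.tolist())
print(env.read_time_s(),env.read_eef_pos(),np.round(env.read_joint_pos(),1))
for sg in (1,-1):
    for a in (([.57,-.154,.33],0),([.587,-.154,.13],0),([.587,-.194,.12],.45)):
        q=env.inverse_kinematics(a[0],Rtool(.06,a[1],sg)); print(sg,None if q is None else np.round(q,1))
s=imaging.snapshot('wrist');cv2.imwrite('pics/w1.png',s['pixels']);print(env.read_time_s())
E
```

```text
4.7 [ 0.60415514 -0.15786326  0.3584129 ] [10.2 18.8 -0.  75.5 -0.  85.8 -4.4]
1 [  2.2  15.3  10.7  84.4  -2.8  80.6 -73.5]
1 [  2.7  24.8  10.   98.3  -5.   57.4 -72. ]
1 [ 22.   36.2   8.6  86.2 -27.5  74.8 -45.7]
-1 [ 23.3  16.5 -17.1  82.9   4.8  81.4  99.6]
-1 [ 23.4  26.  -18.   96.8   9.1  58.7  95.8]
-1 [ 38.8  37.4 -17.6  84.8 -12.9  71.7 122.3]
4.75
```

View pics/w1.png

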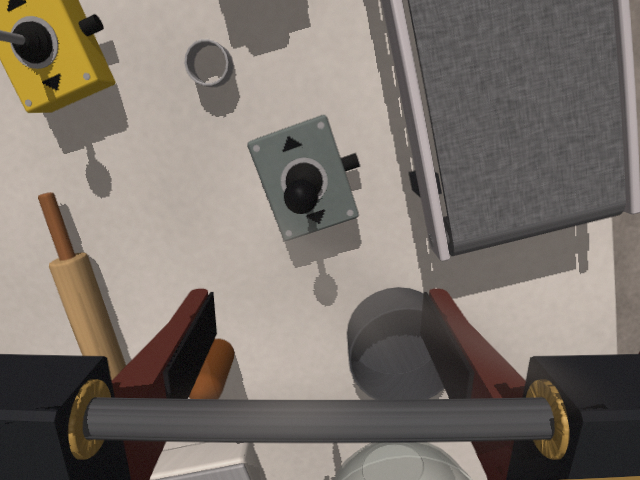

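The wrist view shows the grey ball box clearly: corners near (row 145, col 248), (116, 326), (213, 358) and (240, 288), ball at (196, 300). The tin is at (345, 395), beyond the lower end.

```bash
python3 - <<'E'
from m import *
w=imaging.snapshot('wrist')
scr=[(149,256),(126,321),(213,351),(233,290)]; arr=[(143,291),(216,317)]
P=np.array([atz(w,x,.05) for x in scr]);A=np.array([atz(w,x,.05) for x in arr]);print(np.round(P,4).tolist(),np.round(A,4).tolist())
print('centre',P.mean(0),'screw dist',np.linalg.norm(P[0]-P[1]),np.linalg.norm(P[1]-P[2]))
v=(P[0]+P[1]-P[2]-P[3]); print('yaw',np.arctan2(-v[0],v[1])); v=(P[1]-P[0]+P[2]-P[3]);print(np.arctan2(v[1],v[0]));v=A[0]-A[1];print(np.arctan2(-v[0],v[1]))
pw,n=blob(w,(196,300),12);print(pw,n)
a,b=S['scene'],S['side'];pa,_=blob(a,(210,249.1),8);pb,_=blob(b,(264.6,380.8),9)
print(tri([(a,pa),(b,pb),(w,pw)]))
E
```

```text
[[0.5425, -0.1033, 0.05], [0.6231, -0.0973, 0.05], [0.6327, -0.2069, 0.05], [0.5533, -0.2126, 0.05]] [[0.5843, -0.1071, 0.05], [0.5913, -0.2, 0.05]]
centre [ 0.58789193 -0.15500751  0.05      ] screw dist 0.08081837792846251 0.10997390970405921
yaw 0.09248266922787533
0.07240149161601231
0.07605589726316167
[np.float64(196.0), np.float64(300.0)] 437
(array([ 0.58731121, -0.15347098,  0.14656074]), [np.float64(0.0002873392341561132), np.float64(0.000730463773093664), np.float64(0.0005800713745696881)])
```

```bash
cat > g.py <<'E'
from h import *
yaw=.083; piv=np.array([.5876,-.1543,.05]); L=.0955
def pose(th):
    R=Rtool(yaw,th,1); s=-R[:,1]
    return piv+(L-.019)*s, R
E
python3 - <<'E'
from g import *
p,R=pose(0)
env.move_ptp((p+[0,0,.12]).tolist(),R.tolist())
print(env.read_time_s())
hit=env.line_to(p.tolist(),R.tolist(),velocity=.12,max_force=8)
print(hit,env.read_time_s(),env.read_eef_pos(),env.read_wrist_force())
for n in('side','scene'):
    s=imaging.snapshot(n);u,v=[int(t) for t in proj(s,piv+[0,0,.1])[0]]
    cv2.imwrite(f'pics/{n}2.png',cv2.resize(s['pixels'][max(0,v-70):v+70,u-90:u+90],None,fx=4,fy=4))
print([np.round(env.inverse_kinematics(*[x.tolist() for x in pose(t)]),1).tolist() for t in(.15,.3,.44)])
E
```

```text
5.8833
False 7.0333 [ 0.58814578 -0.15445098  0.12727668] [ 0.06643025 -0.28296439 -1.0982691 ]
[[11.3, 27.8, 7.1, 94.5, -12.8, 61.9, -61.1], [18.3, 31.6, 5.3, 90.2, -19.4, 67.8, -53.3], [24.0, 36.1, 3.9, 85.8, -24.5, 73.9, -47.7]]
```

View pics/side2.png

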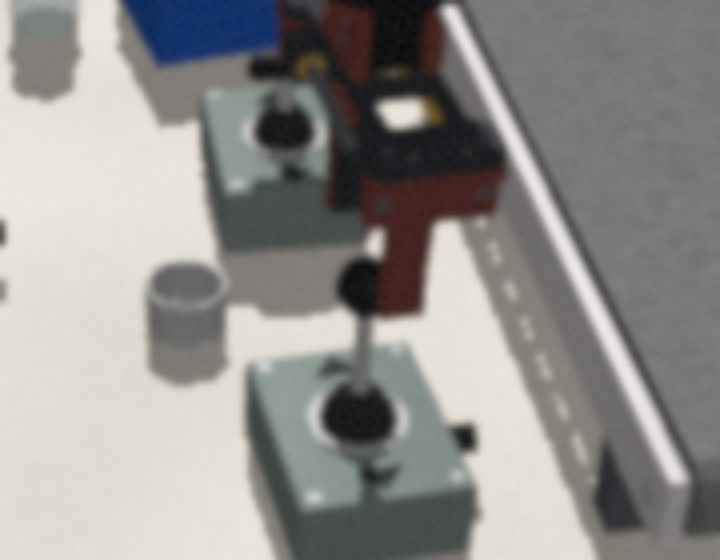

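View pics/scene2.png

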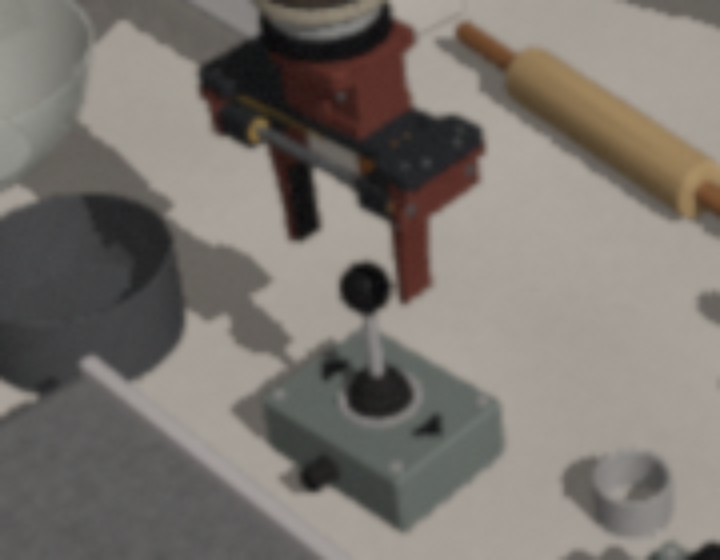

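```bash
python3 - <<'E'
from g import *
s=imaging.snapshot('wrist');cv2.imwrite('pics/w3.png',s['pixels'])
s=imaging.snapshot('side');p=np.array(env.read_eef_pos());R=np.array(env.read_tool_rot());print(R.round(3).tolist(),env.read_opening(),env.read_time_s())
im=s['pixels'].copy()
for q,c in((p,(0,0,255)),(p+.044*R[:,2],(0,255,0)),(p-.044*R[:,2],(255,0,0))):
    u=proj(s,q)[0]; print(u); cv2.circle(im,tuple(int(round(x)) for x in u),2,c,-1)
cv2.imwrite('pics/side3.png',cv2.resize(im[180:350,290:490],None,fx=3.5,fy=3.5))
E
```

```text
[[-0.997, 0.001, 0.083], [-0.083, -0.0, -0.997], [-0.001, -1.0, 0.0]] 0.08820686756393957 7.2333
[379.58291432 271.53498098]
[385.68220143 284.47528303]
[373.86804833 259.41046105]
```

View pics/side3.png

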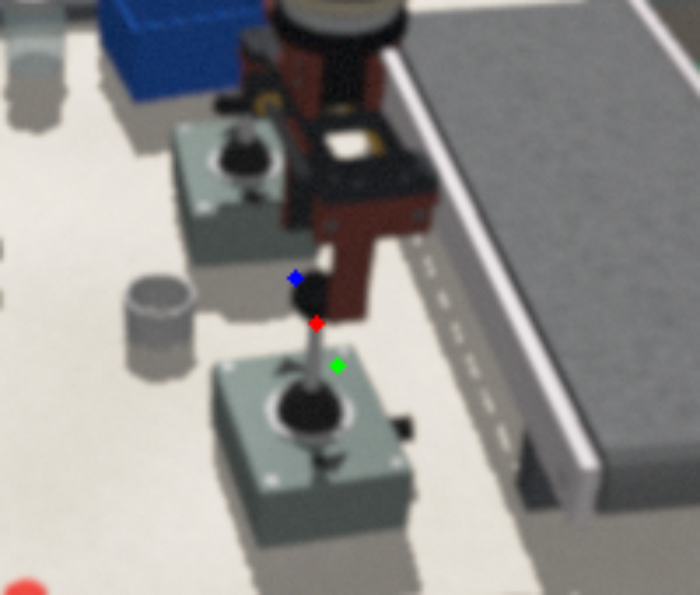

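View pics/w3.png

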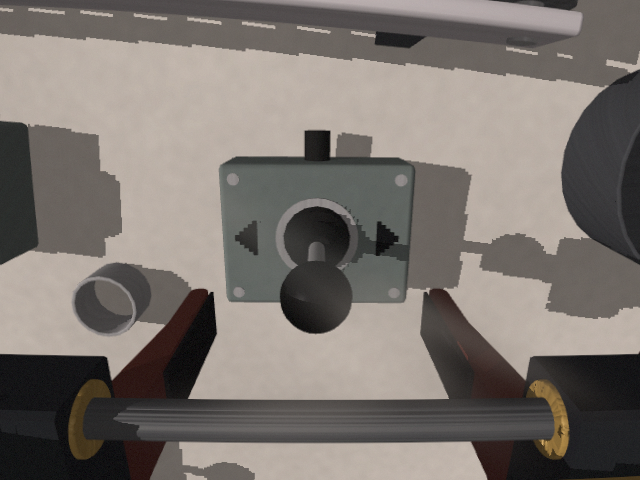

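The gripper looks about 25–30 mm higher in both outside views than the reported TCP. I'll measure the fingertips before gripping.

```bash
python3 - <<'E'
from g import *
a=imaging.snapshot('scene');b=imaging.snapshot('side');w=imaging.snapshot('wrist')
p=np.array(env.read_eef_pos());R=np.array(env.read_tool_rot());print(p,env.read_time_s())
ua=proj(a,p)[0];ub=proj(b,p)[0]
for n,s,u in(('a',a,ua),('b',b,ub)):
    x,y=int(u[0]),int(u[1]);im=s['pixels'][y-45:y+25,x-45:x+45]
    print(n,x-45,y-45);cv2.imwrite(f'pics/tip_{n}.png',cv2.resize(im,None,fx=8,fy=8,interpolation=cv2.INTER_CUBIC))
print('w tcp',proj(w,[p,p+.044*R[:,2],p-.044*R[:,2],piv+[0,0,.095]]).round(1).tolist(),w['fx'])
E
```

```text
[ 0.58777774 -0.15431451  0.12683488] 7.3833
a 204 170
b 334 226
w tcp [[317.6, 280.2], [404.3, 280.0], [230.8, 280.1], [317.5, 295.5]] 424.41572699682257
```

View pics/tip_a.png

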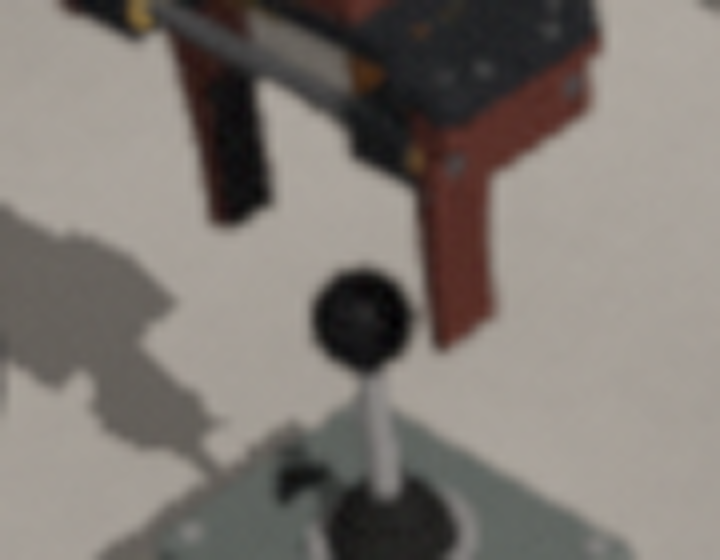

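View pics/tip_b.png

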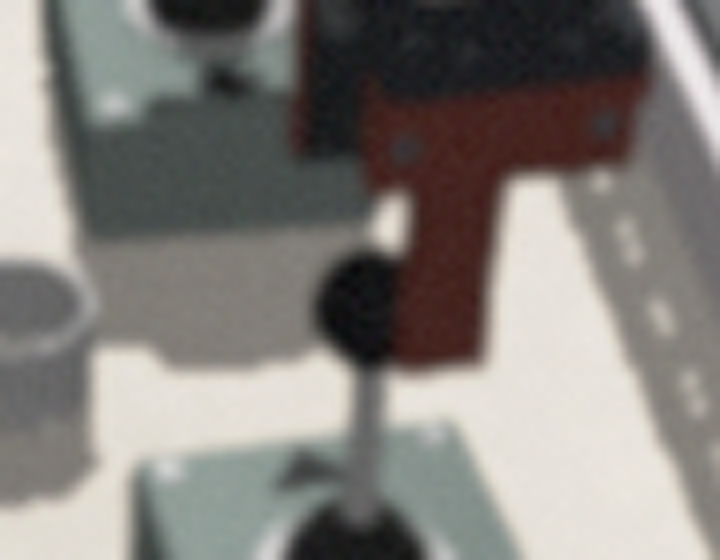

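```bash
python3 - <<'E'
from g import *
import pickle
S=pickle.load(open('S0.pkl','rb'));a,b=S['scene'],S['side']
p=np.array(env.read_eef_pos());R=np.array(env.read_tool_rot())
def f(ca,cb): return (204+ca[0]/8,170+ca[1]/8),(334+cb[0]/8,226+cb[1]/8)
A,B=f((212,222),(485,364))
x,r=tri([(a,A[::-1]),(b,B[::-1])]);print('-y tip outer +x corner',x,r,'tool',R.T@(x-p))
A,B=f((362,318),(368,308));print('ball',tri([(a,A[::-1]),(b,B[::-1])]))
for n,s in(('a',a),('b',b)):
  o=(204,170) if n=='a' else (334,226)
  for lab,off in(('tcp',[0,0,0]),('-y tip',[0,0,.057]),('+y',[0,0,-.057])):
    print(n,lab,((proj(s,p+R@np.array(off))[0]-o)*8).round())
E
```

```text
-y tip outer +x corner [ 0.60446157 -0.20424562  0.16606302] [np.float64(0.001937354378328695), np.float64(0.0019373543783287284)] tool [-0.01250694 -0.03921395  0.05114837]
ball (array([ 0.58730707, -0.15303071,  0.14579614]), [np.float64(0.0008689761828820148), np.float64(0.0008689761828822576)])
a tcp [362. 364.]
a -y tip [238. 294.]
a +y [492. 437.]
b tcp [364. 365.]
b -y tip [428. 501.]
b +y [305. 241.]
```

With the fingers open, the tips stand at z≈0.166, which is 39 mm behind the TCP. That is consistent with the TCP being defined for shut fingers, i.e. the fingers swing forward as they close. I'll close partway, still clear of the ball, and check.

```bash
python3 - <<'E'
from g import *
fingers.move_gripper(.052,12)
print(env.read_opening(),env.read_time_s(),env.read_wrist_force())
a=imaging.snapshot('scene');b=imaging.snapshot('side')
ims=[cv2.resize(s['pixels'][y:y+70,x:x+66],None,fx=6,fy=6,interpolation=cv2.INTER_CUBIC) for s,(x,y) in((a,(215,170)),(b,(346,226)))]
cv2.imwrite('pics/tip4.png',np.hstack(ims))
E
```

```text
0.052036401787602146 8.1083 [ 0.43401098 -0.33421637  0.130274  ]
```

View pics/tip4.png

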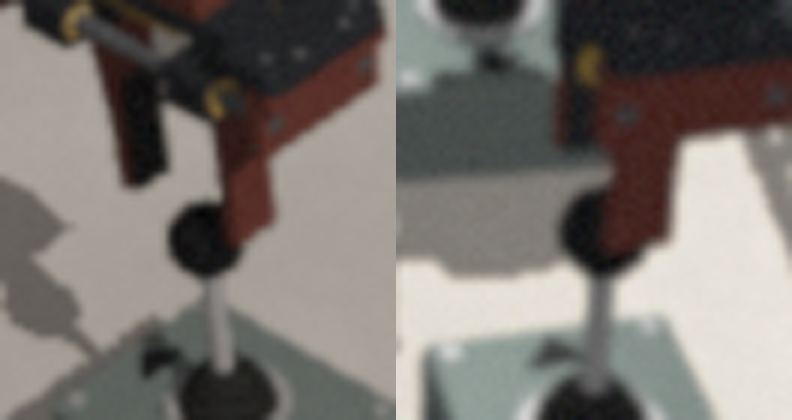

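```bash
python3 - <<'E'
from g import *
a=imaging.snapshot('scene');b=imaging.snapshot('side')
p=np.array(env.read_eef_pos());R=np.array(env.read_tool_rot())
for A,B in (((235.3,200.8),(391.3,266)),):
    x,r=tri([(a,A[::-1]),(b,B[::-1])]);print(x,r,'tool',(R.T@(x-p)).round(4))
w=imaging.snapshot('wrist');cv2.imwrite('pics/w5.png',w['pixels'])
print([proj(w,p+R@np.array([0,-k,s*.026])).round().tolist() for k in(0,.02,.04) for s in(-1,1)])
E
```

```text
[ 0.60278755 -0.18579585  0.16568433] [np.float64(0.0010030218656745151), np.float64(0.0010030218656746372)] tool [-0.0125 -0.0392  0.0327]
[[[266.0, 280.0]], [[369.0, 280.0]], [[261.0, 297.0]], [[374.0, 297.0]], [[255.0, 317.0]], [[380.0, 317.0]]]
```

View pics/w5.png

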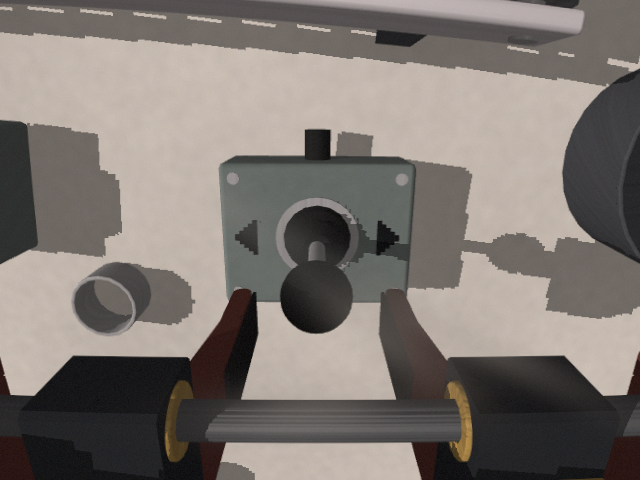

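The tips still sit 39 mm behind the reported TCP at 52 mm opening, so this is a constant offset. The wrist view agrees, with the tips at row ~290–317. So the real grasp point is 58 mm behind the reported TCP. I'll plan with that, descend under a force guard, and grip.

```bash
sed -i 's/(L-.019)/(L-OFF)/; s/^yaw=/OFF=.057; yaw=/' g.py; python3 - <<'E'
from g import *
p,R=pose(0)
print([None if (q:=env.inverse_kinematics(*[x.tolist() for x in pose(t)])) is None else np.round(q,1).tolist() for t in(.2,.44)])
hit=env.line_to(p.tolist(),R.tolist(),velocity=.06,max_force=6)
print(hit,env.read_eef_pos(),env.read_wrist_force(),env.read_time_s())
w=imaging.snapshot('wrist')
a=imaging.snapshot('scene');b=imaging.snapshot('side')
ims=[cv2.resize(s['pixels'][y:y+70,x:x+66],None,fx=6,fy=6,interpolation=cv2.INTER_CUBIC) for s,(x,y) in((a,(215,170)),(b,(346,226)))]
cv2.imwrite('pics/tip6.png',np.hstack(ims));cv2.imwrite('pics/w6.png',w['pixels'])
E
```

```text
[[13.6, 30.9, 5.8, 95.5, -15.7, 59.4, -57.9], [23.3, 37.3, 3.1, 88.7, -25.0, 69.6, -47.2]]
False [ 0.58772188 -0.15438272  0.08856401] [1.11148404 0.26696995 0.93133102] 9.1417
```

View pics/tip6.png

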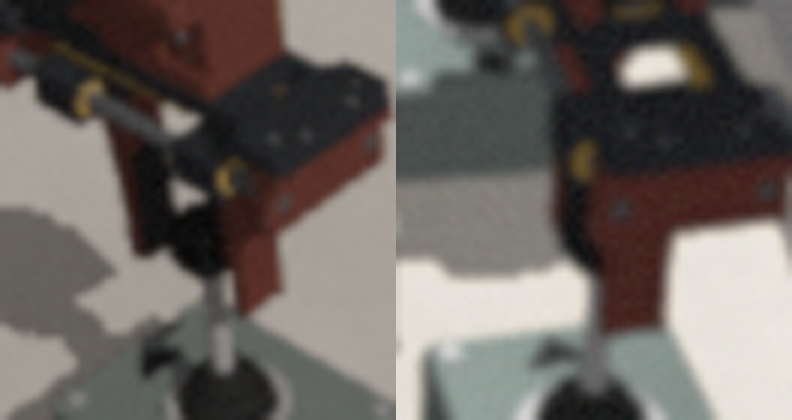

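View pics/w6.png

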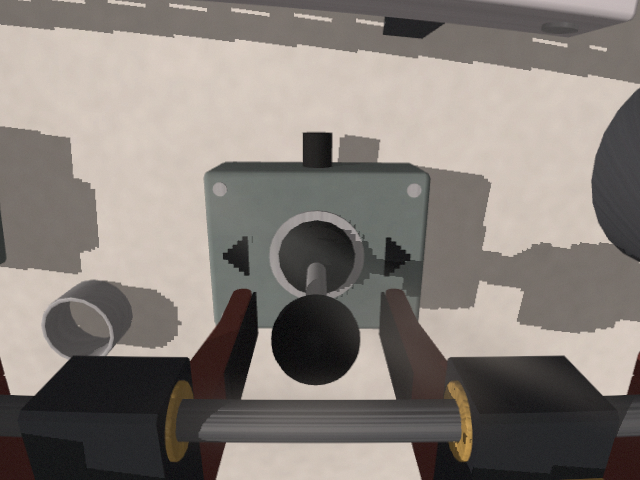

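The fingers now straddle the ball (wrist view: ball at (340, 316), centred between the pads). Next: grip and lean.

```bash
python3 - <<'E'
from g import *
fingers.move_gripper(.030,18)
print(env.read_opening(),env.read_wrist_force(),env.read_time_s())
if .031<env.read_opening()<.037:
    for th in (.15,.30):
        p,R=pose(th); env.line_to(p.tolist(),R.tolist(),velocity=.08); print(th,env.read_wrist_force().round(1) if hasattr(env.read_wrist_force(),'round') else env.read_wrist_force(),env.read_time_s())
    a=imaging.snapshot('scene');b=imaging.snapshot('side')
    ims=[cv2.resize(s['pixels'][y:y+80,x:x+66],None,fx=6,fy=6,interpolation=cv2.INTER_CUBIC) for s,(x,y) in((a,(215,170)),(b,(346,226)))]
    cv2.imwrite('pics/tip7.png',np.hstack(ims))
print(env.read_opening(),env.read_eef_pos())
E
```

```text
0.03298817808174547 [-0.71672277  0.15804721  0.68875313] 9.7333
0.15 [ 0.1 -2.3  5.8] 10.0417
0.3 [-0.2 -3.2  5.8] 10.3417
0.03306556380892479 [ 0.58912707 -0.16829029  0.08706884]
```

View pics/tip7.png

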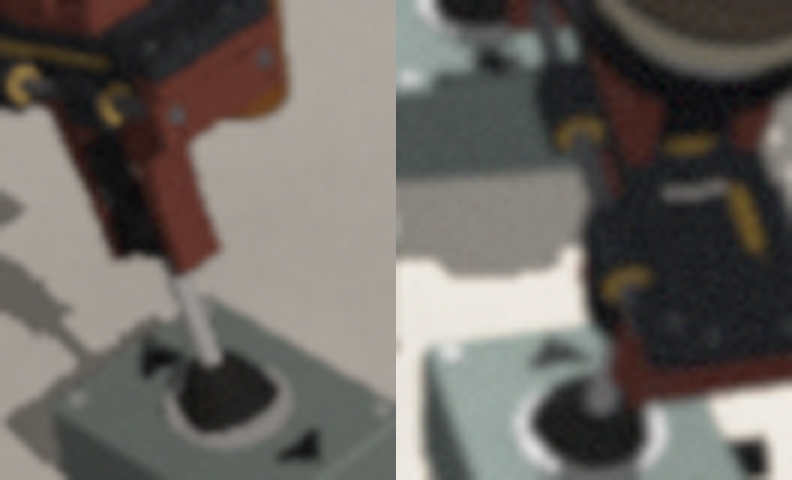

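The stick leans towards the tin and follows the gripper. Going on to 0.43 rad and holding.

```bash
python3 - <<'E'
from g import *
p,R=pose(.43); env.line_to(p.tolist(),R.tolist(),velocity=.06)
t=env.read_time_s(); env.hold(.4)
print(t,np.round(env.read_wrist_force(),1),env.read_opening(),np.round(env.read_eef_pos()-p,4))
a=imaging.snapshot('scene');b=imaging.snapshot('side')
ims=[cv2.resize(s['pixels'][y:y+80,x:x+66],None,fx=6,fy=6,interpolation=cv2.INTER_CUBIC) for s,(x,y) in((a,(215,170)),(b,(346,226)))]
cv2.imwrite('pics/tip8.png',np.hstack(ims))
RR=np.array(env.read_tool_rot()); print('tilt',np.arccos(-RR[2,1]))
print(env.read_time_s())
E
```

```text
10.725 [ 0.4 -3.2  5.4] 0.03268134470769753 [ 0.0004 -0.0012  0.0003]
tilt 0.42619300572412894
11.225
```

View pics/tip8.png

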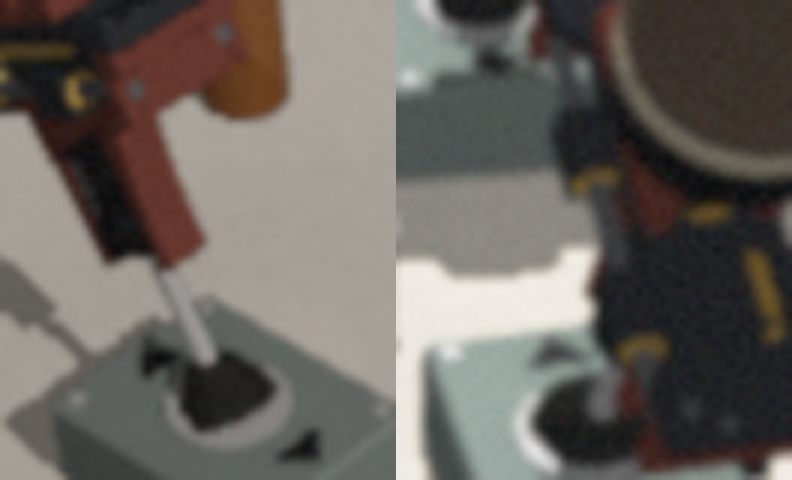

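```bash
python3 - <<'E'
from g import *
import pickle
a=pickle.load(open('S0.pkl','rb'))['scene']
for th in(.3,.35,.4,.43,.47):
    s=-Rtool(yaw,th)[:,1]; print(th,[((proj(a,piv+k*s)[0]-[215,170])*6).round().tolist() for k in(.03,.07)])
E
```

```text
0.3 [[203.0, 349.0], [174.0, 271.0]]
0.35 [[201.0, 349.0], [169.0, 270.0]]
0.4 [[199.0, 348.0], [164.0, 270.0]]
0.43 [[198.0, 348.0], [161.0, 269.0]]
0.47 [[196.0, 348.0], [158.0, 269.0]]
```

The shaft lies on the ≥0.4 rad line (scene crop, about (165, 270)), so it is leaned far enough. I'll finish the hold, bring it upright and release.

```bash
python3 - <<'E'
from g import *
env.hold(1.6); print(env.read_time_s())
for th in (.28,.12,0):
    p,R=pose(th); env.line_to(p.tolist(),R.tolist(),velocity=.06)
env.hold(.4)
print(env.read_time_s(),np.round(env.read_wrist_force(),1),np.round(env.read_eef_pos()-p,4))
fingers.move_gripper(.056); env.hold(.2)
env.line_to((p+[0,0,.14]).tolist(),R.tolist(),velocity=.12)
print(env.read_time_s(),env.read_opening())
b=imaging.snapshot('side');a=imaging.snapshot('scene')
cv2.imwrite('pics/side9.png',b['pixels']);cv2.imwrite('pics/scene9.png',a['pixels'])
E
```

```text
12.825
14.1083 [-0.4  4.   5.8] [-0.0005 -0.0001 -0.0003]
16.1917 0.055594907724907085
```

View pics/side9.png

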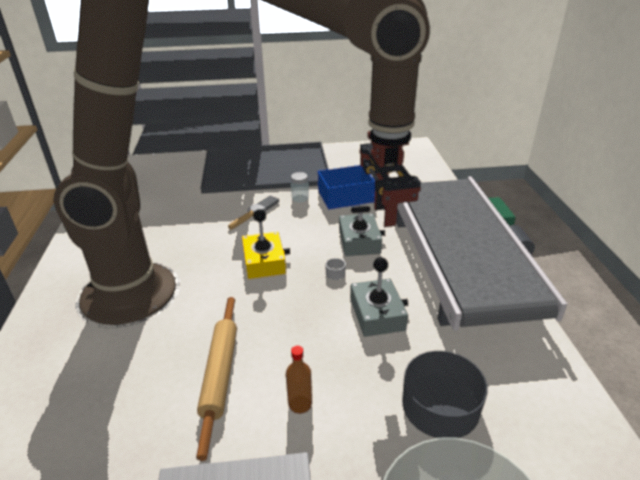

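View pics/scene9.png

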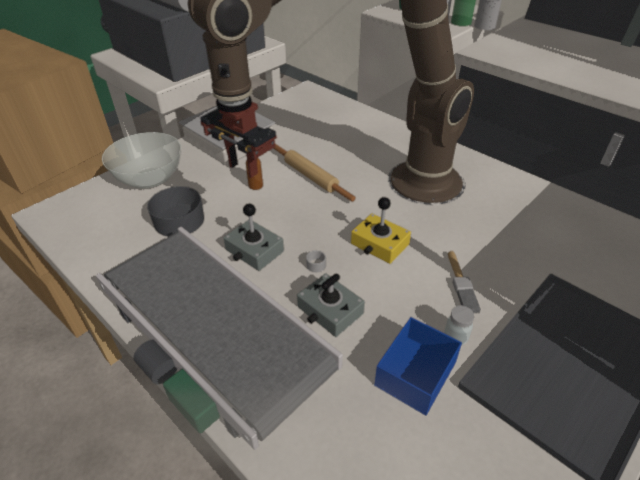

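The stick is back upright: ball at scene (210, 249) and side (265, 380), as at the start. The tin, the bar stick and the yellow box look unmoved, and the gripper is clear. Quick numeric check, then I hand in.

```bash
python3 - <<'E'
from m import *
a=imaging.snapshot('scene');b=imaging.snapshot('side')
pa,_=blob(a,(210,249),8);pb,_=blob(b,(264.6,380.8),9);print(tri([(a,pa),(b,pb)]))
for n,s,(r0,r1,c0,c1) in(('scene',a,(185,240,145,206)),('side',b,(352,435,400,490)),('scene',a,(270,335,295,365))):
    print(n,np.abs(s['pixels'][r0:r1,c0:c1].astype(int)-S[n]['pixels'][r0:r1,c0:c1]).mean())
print(np.round(env.read_wrist_force(),1),env.read_time_s())
order.sign_off()
E
```

```text
(array([ 0.58750037, -0.15369455,  0.14657657]), [np.float64(0.0004753435385094433), np.float64(0.0004753435385095389)])
scene 4.272826626924988
side 3.0509593931280676
scene 1.5163369963369964
[-0.2  0.8  0. ] 16.3917
the job is handed in; nothing more can be done
```

I leaned the ball-topped stick on the grey belt box along the box's length towards the cake tin, then brought it upright and let go. I commanded 0.43 rad, and the tool's tilt read 0.426. It stayed leaning there for about 2.1 s. I handed the job in at 16.4 s of the 34 s allowed.

**Last checks:**
- **Ball:** it is back at (0.5875, -0.1537, 0.1466), within 0.1 mm of where it started.
- **Tin, bar stick and yellow box:** none shows any movement in the pictures. The tin areas differ a little more from the first picture than the bar-stick area does (3.1–4.3 grey levels against 1.5), which I put down to noise and shadow.
- **Gripper:** it was lifted clear and touching nothing.

**What disagreed:**
- **Fingertips:** measured in the images, they sat about 39 mm behind the reported TCP. I planned the grip and lean with the measured offset, after one approach that stopped short without touching the ball.
- **Side force:** the wrist read about 4 N sideways just before release. I think the ball had twisted slightly in the pads; the reading was below 1 N after letting go.
- **Lean angle:** I judged the stick's own lean from the scene picture as at least 0.4 rad. The shaft's line there was up to about 4 mm off the predicted one near its foot.

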